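# Print heat number 472 on a weld test coupon with a thumbwheel numbering press

## Task

Number the weld test coupon 472 on the small numbering press: roll the three number wheels so that they read 4, 7, 2 from left to right on top, and slide the flat steel coupon along its channel until it is home against the end stop. Then push the palm knob down firmly for a moment to print, let the head spring up again, and leave the coupon at the stop. Go easy on the wheels, for the sprung head must not touch the coupon before number and coupon are right; neither shove the coupon nor crush the type hard (under about 20 N), and leave the things lying around alone.

Things in the scene. Friction and masses are not known exactly. Their poses are not given: they have to be found in the camera images.
- press: numbering press, bolted down: grey cast base 140 x 132 x 14 mm with two steel guide pillars (106 mm tall) at the back and a sprung head on them. Origin on the bench surface under the press; seen from the front, where the wheels are, its x points to the back, y to the left, z up
- wheel_left_top (a point): top of the left number wheel's rim, where the set numeral lies; head up: 98 mm above the bench, 20 mm in front of the press's origin. Wheels: white discs 44 mm in diameter, 20 mm wide, in a row along y, 30 mm apart, axles along y, standing 10 mm out of the aluminium head; black numerals 0 to 9, 10 mm high, round the rim, read from the front, and small rubber type blocks to their right
- wheel_middle_top (a point): the same for the middle wheel. The metal round the wheels is at least 8 mm lower than their tops from the front to 46 mm behind the axle, where the palm knob begins
- wheel_right_top (a point): the same for the right wheel, 30 mm to the right of the middle one
- wheel_left (a joint): turn of the left wheel, rad; the numeral on top is the value / 0.6283 (36 degrees a numeral), modulo 10. It grows as the top is rolled away from the front (to +x of the press): higher numerals come up from the front. Turns endlessly both ways; a ball detent pulls it to the nearest numeral when let go, and takes about 1.2 N along the rim to overcome
- wheel_middle (a joint): the same for the middle wheel. A wheel can start balanced half-way between two numerals
- wheel_right (a joint): the same for the right wheel
- head_travel (a joint): how far the head is down, m; 0 up, 0.006 to 0.010 (it differs with the table's height) when the wheels meet the coupon. Return springs: it stays up against about 2 N and yields 2 mm per newton more, so 5 to 7 N in all bring the wheels onto the coupon. Pushing on a wheel also pushes the head down
- wheel_left_4 (a point): middle of the numeral 4 on the rim of the left wheel; set when it lies on top
- wheel_middle_7 (a point): middle of the numeral 7 on the rim of the middle wheel
- wheel_right_2 (a point): middle of the numeral 2 on the rim of the right wheel
- palm_knob: black round palm knob on top of the head behind the wheels, 38 mm in diameter, 30 mm tall, origin at its foot; it spins freely on its stem
- knob_top (a point): top middle of the palm knob, 120 mm above the bench with the head up, 65 mm behind the wheels' axle; push down here to print. The type needs at least 6 N on the coupon, besides the 5 to 7 N of the springs
- coupon_centre (a point): middle of the coupon, a loose ground steel bar 30 x 110 x 10 mm, 0.26 kg, long axis y (to the left), z up. It lies under the wheels in a channel (32.5 mm wide, rails 3 mm high) on the table and sticks out to the right
- coupon: the coupon; origin in the middle of its underside
- stop_face (a point): face of the end stop at the left end of the channel, middle of its width. y runs along the channel to the left; the coupon is home when its left end touches this face, its middle then 55 mm to the right; its right end then still stands out 25 mm beyond the right side of the head
- table: steel table carrying the channel; 48 x 170 mm, its top 34 to 38 mm above the bench depending on the height set
- head: the sprung head with the wheels and knob, aluminium, 96 mm wide; origin on the middle of the press at the height of the wheels' axle
- try_square: try square lying in front of the press, leave alone
- tape_electrical: roll of black tape, leave alone
- paint_marker: marker pen lying in front of the press, leave alone
- spanner_17: spanner lying to the right, leave alone
Things that resemble listed ones, but are neither listed nor needed, are in the scene too. Of the things that look like the press, the larger one is meant.

How it is judged:
By the outcome, as a careful person would: the job done as asked, in the order asked, and still so for the second after the job is handed in, with the robot touching nothing.
It also fails if it takes over 69 s, if anything falls off the work surface, if the arm or the gripper's body presses on something with over 40 N, if the wrist force passes 120 N, or if a joint passes its speed limit or range.

## Robot

A 7-joint arm with a two-finger parallel gripper is mounted at the origin on a cart in front of the work surface, level with it; the furniture and walls round the work are solid. World frame = base frame: x ahead of the robot, y to its left, z up, the work surface at z = 0. Lengths are in m, angles in rad, forces in N, time in s.
With the tool pointing down it reaches from about 0.425 to 0.925 m from the base axis. Payload 6.8 kg.
Tool frame: the origin (TCP) lies midway between the tips of the shut fingers; the grasp point (between the pads) lies bot.grip_point_offset behind it (bot.grip_point_offset is the distance from the TCP to the grasp point, in m); z points along the fingers, y is the line along which they close (so a half turn about z gives the same grasp; the last joint's range is limited). The gripper opens to 85 mm and grips with 20 to 120 N. Pads are 22 mm wide; open, the fingers measure 114 mm over their backs; the gripper's body (76 mm by 85 mm) begins 54 mm behind the grasp point. The pads swing forward as they close: fully open they stand 13 mm farther back than shut.
Start: joints at [1.023, 0.477, 0.022, 1.555, -0.011, 1.109, -0.083], TCP at [0.287, -0.611, 0.231] pointing down, gripper open.
Joint ranges: [-2.96, 2.96], [-0.34, 2.1], [-1.41, 1.46], [0.24, 2.44], [-1.37, 4.51], [0.17, 1.92], [-2.96, 2.96]. Speed limits (rad/s): [2.39, 2.39, 3.14, 3.14, 3.14, 3.14, 3.14].

## Interface

Orientations are given as a unit quaternion [w, x, y, z].
In Python, from station import get_obs, cams, job, bot gives the robot as it stands.
- The arm moves only by the tool arm_command, never from a script. Its argument "rows" is a list that holds one entry, the list of rows, each a list of 5 numbers: the finger opening in mm, from 0 to 85.4, then the shift along the world's x, y, z in units of 60 mm (1.0 is 60 mm), then the turn about the world's z in units of 0.08 rad (1.0 is 0.08 rad). In form: [[[grip, x, y, z, turn], ...]]. A call has exactly 10 rows; each row shifts and turns the commanded pose from where the row before left it; what a row does not reach is not made up. A row lasts 1/8 s, in which the tool goes at most 62.5 mm and 10.7 degrees, less where a joint would pass 70% of its speed; a pose out of reach is approached as far as the arm can. A call with a number of a shift or a turn outside -1 to 1 is refused whole. A call with a gripper value outside its range is refused whole. The fingers move at their own pace and stop on an object; "newtons" is the grip in N (left out, the last holds). Time passes only in rows, so rows that do not move let the fingers close, or fill a call up. It gives the time, the measured TCP pose, the force, the opening and the grip force at its end, in the units of the state.
- get_obs(): the state, without advancing time (a new reading comes with each control period).
- cams.read_camera(name): name is "scene" or "top" or "wrist"; returns the picture (420x560x3 uint8, red, green, blue); there is no depth.
- cams.camera_params(name): a dict with "K" (3x3 intrinsics, pixels), "extrinsics" (4x4, takes a point from camera to world coordinates). Camera axes: x right, y down, z forward; pixel columns grow to the right and rows downward; lengths in m; the calibration is good to about 2 mm. A picture is of the moment at which its call begins: read the wrist's pose just before it. camera_params takes no time and is no camera call; for the wrist camera it gives the pose at the moment of the call.
- job.hand_in(): hands the job in; it is judged then, once.
The state is a dict: "t": time; "q": joint angles; "joint_vel": joint speeds; "joint_torque": joint torques, N m; "eef_pos": TCP position; "tool_rot": TCP orientation; "contact_force": force on the tool from outside, world axes, zero at the start; "torque": the same for the moment, N m; "gripper_width": opening from 0.0 (shut) to 1.0 (fully open); "grasp_force": force on a finger pad.
Only numpy, scipy, OpenCV 4.12 (cv2) and the standard library are available. Lean on these libraries where they do the work, as an engineer would, in place of code of your own. Each camera call takes 0.05 s, during which the arm holds its last target. There are 200 camera calls.

## Working session

There is one attempt and no reset: what is moved stays moved. The work goes in short steps, Python scripts to look and compute and a tool call to move; the robot and the scene stay as the last step left them, time stands still between calls to the robot, and variables do not carry over. Pictures are saved under pics/ and viewed, at most 10 in all, crops included, and the job is handed in when it is done.

Besides the shell and the picture viewer there is one more tool, called after "Call:" as name(argument=value, ...) on one line, values as JSON. arm_command: Moves the arm, as the interface text tells. Its arguments: {"type":"object","properties":{"rows":{"type":"array"},"newtons":{"type":"number"}},"required":["rows"]}

```bash
mkdir -p pics; cat > h.py <<'E'
import numpy as np, cv2
from station import get_obs, cams, job, bot
def snap(cam,name,crop=None,scale=1):
    p=cams.camera_params(cam); im=cams.read_camera(cam)[:,:,::-1]
    np.savez('pics/'+name+'.npz',K=p['K'],E=p['extrinsics'],im=im)
    save(name,name,crop,scale)
def save(src,name,crop=None,scale=1):
    im=np.load('pics/'+src+'.npz')['im']
    if crop: x0,y0,x1,y1=crop; im=im[y0:y1,x0:x1]
    if scale!=1: im=cv2.resize(im,None,fx=scale,fy=scale,interpolation=cv2.INTER_CUBIC)
    cv2.imwrite('pics/'+name+'.png',im)
def toworld(name,uv,z):
    d=np.load('pics/'+name+'.npz'); K,E=d['K'],d['E']
    r=E[:3,:3]@np.linalg.solve(K,[uv[0],uv[1],1.]); o=E[:3,3]
    return o+r*(z-o[2])/r[2]
def topix(name,P):
    d=np.load('pics/'+name+'.npz'); K,E=d['K'],d['E']
    c=E[:3,:3].T@(np.atleast_2d(P)-E[:3,3]).T; q=K@c
    return (q[:2]/q[2]).T
E
python3 - <<'E'
from h import *
snap('top','top0'); snap('scene','scene0')
a=np.load('pics/top0.npz')['im'];b=np.load('pics/scene0.npz')['im']
print(np.load('pics/top0.npz')['E'].round(2).tolist(),np.load('pics/scene0.npz')['E'].round(2).tolist(),bot.grip_point_offset)
o=get_obs();print(o['eef_pos'],o['tool_rot'],o['contact_force'],o['t'])
E
```

```text
[[-0.01, -0.99, 0.16, 0.29], [-1.0, 0.01, -0.02, 0.02], [0.02, -0.16, -0.99, 1.5], [0.0, 0.0, 0.0, 1.0]] [[-0.74, -0.34, 0.58, -0.27], [-0.68, 0.38, -0.63, 0.8], [-0.01, -0.86, -0.51, 0.74], [0.0, 0.0, 0.0, 1.0]] 0.0187
[ 0.28714272 -0.61030725  0.23042034] [-7.76706885e-04  9.75919948e-01  2.18127474e-01 -2.38238378e-04] [ 0.17957004 -0.03522878  0.51650332] 0.1
```

View pics/top0.png

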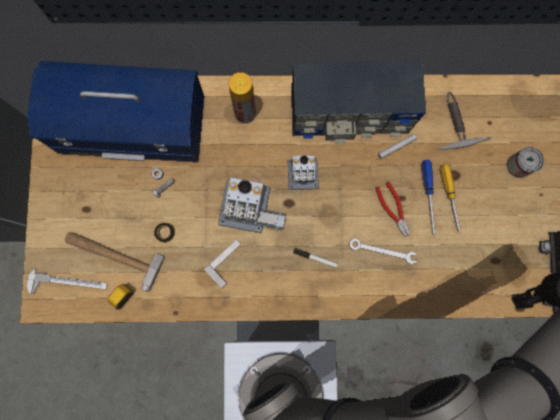

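View pics/scene0.png

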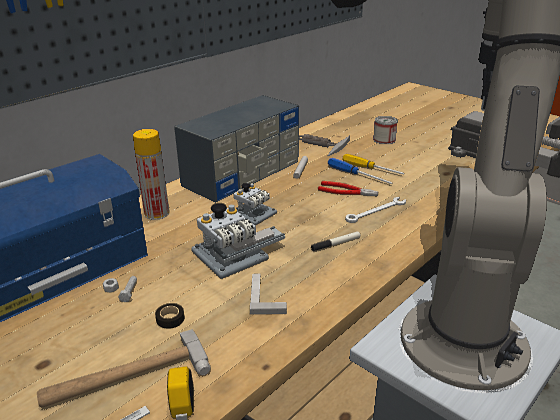

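The top picture shows the larger press near (244,203) with its knob at about (245,186) and the coupon sticking out right to (285,220). It is slightly rotated. I'll enlarge it.

```bash
python3 - <<'E'
from h import *
save('top0','c1',(205,165,295,240),8)
for n,uv,z in [('knob',(245,186),.12),('press',(243,203),.09),('couponR',(285,220),.046)]: print(n,toworld('top0',uv,z).round(3))
E
```

```text
knob [0.577 0.093 0.12 ]
press [0.535 0.1   0.09 ]
couponR [ 0.492 -0.018  0.046]
```

View pics/c1.png

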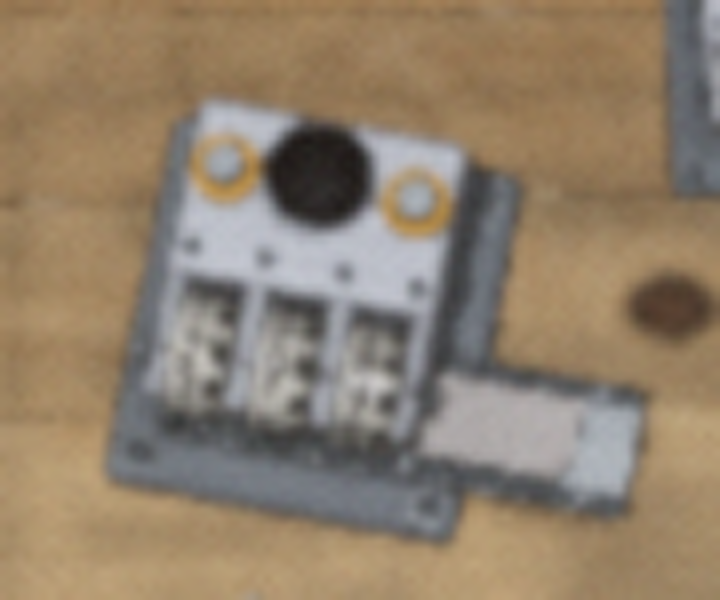

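The crop shows the knob at (320,172), the pillars at (223,163) and (417,200), and the pinkish coupon's right end at about (580,430). That gives a press yaw of about -0.19 rad. The middle wheel top is near (0.513, 0.105) and the coupon has about 28 mm to go. I'll move above it now.

Call:
arm_command(rows=[[[0, 0.25, 0.95, 0.05, 1], [0, 0.25, 0.95, 0.05, 1], [0, 0.25, 0.95, 0.05, 1], [0, 0.25, 0.95, 0.05, 1], [0, 0.25, 0.95, 0.05, 1], [0, 0.25, 0.95, 0.05, 1], [0, 0.25, 0.95, 0.05, 1], [0, 0.25, 0.95, 0.05, 1], [0, 0.25, 0.95, 0.05, 1], [0, 0.25, 0.95, 0.05, 1]]])

```text
t: 1.35
eef_pos: [0.4374, -0.039, 0.2614]
tool_rot: [0.0, 0.813, 0.582, -0.0]
contact_force: [1.4, -0.2, -0.6]
gripper_width: -0.002
grasp_force: 0.0
```

Call:
arm_command(rows=[[[0, 0.2, 0.9, 0, 1], [0, 0.2, 0.8, 0, 0.8], [0, 0, 0, 0, 0], [0, 0, 0, 0, 0], [0, 0, 0, 0, 0], [0, 0, 0, 0, 0], [0, 0, 0, 0, 0], [0, 0, 0, 0, 0], [0, 0, 0, 0, 0], [0, 0, 0, 0, 0]]])

```text
t: 2.6
eef_pos: [0.4614, 0.0612, 0.2613]
tool_rot: [0.0, 0.77, 0.638, 0.0]
contact_force: [-0.0, -0.6, 0.6]
gripper_width: -0.001
grasp_force: 0.0
```

```bash
python3 - <<'E'
from h import *
o=get_obs();print(o['t'],o['eef_pos'],o['tool_rot'],o['contact_force'])
snap('wrist','w1')
print(np.load('pics/w1.npz')['E'].round(3).tolist())
E
```

```text
2.6 [0.46138718 0.06123403 0.2613176 ] [1.13141970e-06 7.70036505e-01 6.37999828e-01 1.18642573e-05] [-0.03304589 -0.58393128  0.60897549]
[[0.983, -0.177, -0.057, 0.475], [-0.186, -0.938, -0.291, 0.136], [-0.002, 0.297, -0.955, 0.405], [0.0, 0.0, 0.0, 1.0]]
```

View pics/w1.png

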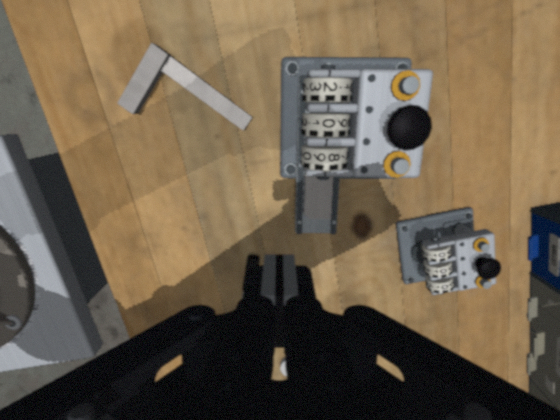

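The wrist view shows the press wheels at about (328,90), (328,125) and (325,158), with the knob at (410,127). I'll enlarge and rotate it to read the numerals.

```bash
python3 - <<'E'
from h import *
im=np.load('pics/w1.npz')['im'][50:240,275:440]
im=cv2.rotate(im,cv2.ROTATE_90_COUNTERCLOCKWISE)
cv2.imwrite('pics/c2.png',cv2.resize(im,None,fx=3.5,fy=3.5,interpolation=cv2.INTER_CUBIC))
E
```

```text
(no output)
```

View pics/c2.png

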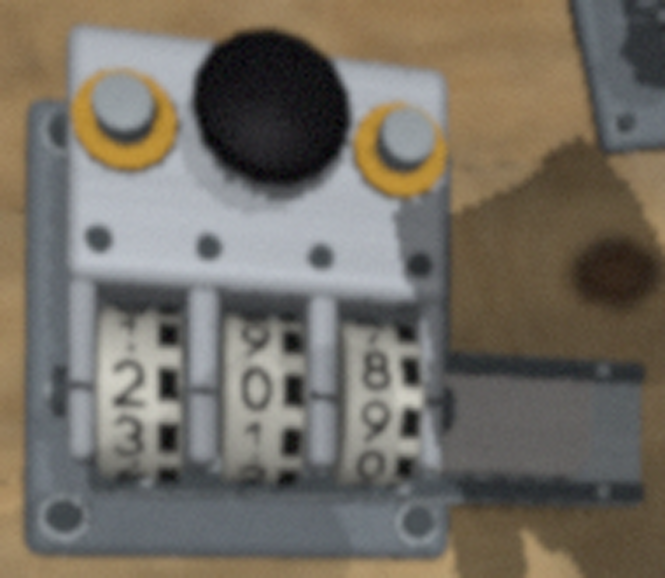

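```bash
python3 - <<'E'
from h import *
f=lambda cx,cy:(439-cy/3.5,cx/3.5+50)
W=lambda c,z:toworld('w1',f(*c),z)
k=W((272,105),.12); a=W((123,103),.106); b=W((408,137),.106)
d=a-b; th=np.arctan2(-d[0],d[1]); print('knob',k,'pillars',a,b,'dist',np.linalg.norm(d),'th',th)
# base corner holes / base edge for angle (z=.014)
h1=W((65,515),.014);h2=W((418,520),.014);d=h1-h2;print('holes',h1,h2,np.linalg.norm(d),'th',np.arctan2(-d[0],d[1]))
for t in [th,np.arctan2(-d[0],d[1])]:
    ex=np.array([np.cos(t),np.sin(t),0]);ey=np.array([-np.sin(t),np.cos(t),0])
    O=k-.045*ex;O[2]=0
    for c in [(590,430),(590,370),(590,490)]: 
        r=W(c,.046)-O; print('coupon R',W(c,.046),r@ex,r@ey)
    print('O',O, 'pillars mid rel',((a+b)/2-O)@ex,((a+b)/2-O)@ey,'holes mid',((h1+h2)/2-O)@ex,((h1+h2)/2-O)@ey)
    for n,y in zip('LMR',(.03,0,-.03)):
        P=O-.02*ex+y*ey; P[2]=.098; uv=topix('w1',P)[0]
        print(n,P,'crop pix',((uv[1]-50)*3.5,(439-uv[0])*3.5))
E
```

```text
knob [0.57491605 0.09607459 0.12      ] pillars [0.58284088 0.12838225 0.106     ] [0.56938976 0.06203237 0.106     ] dist 0.06769962426920309 th -0.20001932320904292
holes [0.49430415 0.16602423 0.014     ] [0.47371033 0.05945894 0.014     ] 0.10853693101160171 th -0.1908975290504352
coupon R [0.49217736 0.00603546 0.046     ] -0.01819938087709063 -0.1046831998144287
coupon R [0.51088036 0.00251041 0.046     ] 0.000831116784672975 -0.1044219038717792
coupon R [0.47347115 0.00956112 0.046     ] -0.03723315043722544 -0.10494454068148239
O [0.53081322 0.10501556 0.        ] pillars mid rel 0.04634768630285349 -0.0006117109640229416 holes mid -0.04740786536737079 -0.0017278117737976363
L [0.51717262 0.13839121 0.098     ] crop pix (np.float64(134.87013447860332), np.float64(390.215719223044))
M [0.51121197 0.10898933 0.098     ] crop pix (np.float64(261.9682137373603), np.float64(396.8602480653068))
R [0.50525132 0.07958745 0.098     ] crop pix (np.float64(381.7094283743122), np.float64(403.12016921362755))
coupon R [0.49217736 0.00603546 0.046     ] -0.01915163693404543 -0.10410236090174708
coupon R [0.51088036 0.00251041 0.046     ] -0.00011954754857622404 -0.1040146657049287
coupon R [0.47347115 0.00956112 0.046     ] -0.038186998491549655 -0.10419007117593111
O [0.5307335 0.1046129 0.       ] pillars mid rel 0.04634205041057094 -0.000623978661406756 holes mid -0.047419781422234894 -0.0008848260541704609
L [0.51678902 0.13786273 0.098     ] crop pix (np.float64(137.44758925486443), np.float64(391.468226213325))
M [0.51109681 0.1084077  0.098     ] crop pix (np.float64(264.40397787675437), np.float64(396.9767631123799))
R [0.50540461 0.07895267 0.098     ] crop pix (np.float64(384.0156837072735), np.float64(402.16662005678825))
```

The press pose is consistent from two sources: origin about (0.531, 0.105), yaw about -0.193. The wheels read 2, 0 and half-way between 8 and 9. The coupon has about 31 mm to go. I'll move over the left wheel.

Call:
arm_command(rows=[[[0, 0.2, 0.325, -0.5, 0], [0, 0.2, 0.325, -0.5, 0], [0, 0.2, 0.325, -0.5, 0], [0, 0.2, 0.325, -0.5, 0], [0, 0, 0, -0.4, 0], [0, 0, 0, -0.2, 0], [0, 0, 0, 0, 0], [0, 0, 0, 0, 0], [0, 0, 0, 0, 0], [0, 0, 0, 0, 0]]])

```text
t: 3.9
eef_pos: [0.5098, 0.1392, 0.106]
tool_rot: [0.0, 0.77, 0.638, 0.0]
contact_force: [0.0, 0.6, -0.3]
gripper_width: 0.002
grasp_force: 0.0
```

```bash
python3 - <<'E'
from h import *
snap('wrist','w2')
print(get_obs()['contact_force'])
o=np.array([.5307,.1048,0]);t=-.193;ex=np.array([np.cos(t),np.sin(t),0]);ey=np.array([-np.sin(t),np.cos(t),0])
print(get_obs()['eef_pos'],((get_obs()['eef_pos']-o)@ex,(get_obs()['eef_pos']-o)@ey))
save('w2','w2',(150,60,450,285),2)
E
```

```text
[-0.50419662  0.01219718 -0.42870047]
[0.50969402 0.13916161 0.10582348] (np.float64(-0.027206664706099948), np.float64(0.029694591257432228))
```

View pics/w2.png

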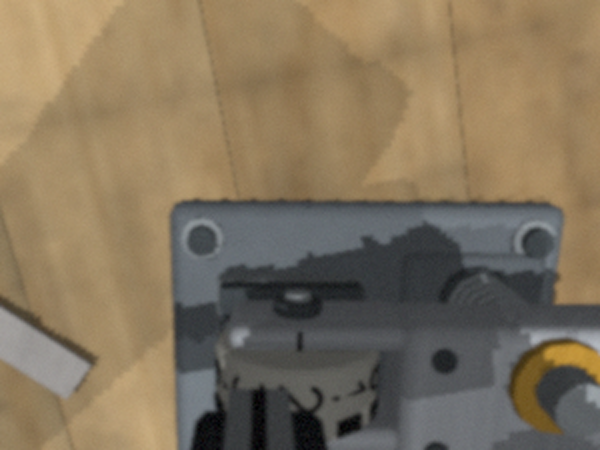

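The fingertips sit over the left wheel about 7 mm in front of its axle mark (300,340), as intended. I'll touch down gently.

Call:
arm_command(rows=[[[0, 0, 0, -0.1, 0], [0, 0, 0, -0.03, 0], [0, 0, 0, -0.02, 0], [0, 0, 0, -0.015, 0], [0, 0, 0, 0, 0], [0, 0, 0, 0, 0], [0, 0, 0, 0, 0], [0, 0, 0, 0, 0], [0, 0, 0, 0, 0], [0, 0, 0, 0, 0]]])

```text
t: 5.2
eef_pos: [0.5094, 0.1391, 0.0954]
tool_rot: [0.0, 0.77, 0.638, -0.0]
contact_force: [-1.3, -0.9, 2.6]
gripper_width: -0.0
grasp_force: 1.3
```

Call:
arm_command(rows=[[[0, 0, 0, -0.01, 0], [0, 0.06, -0.012, 0, 0], [0, 0.06, -0.012, 0, 0], [0, 0.06, -0.012, 0, 0], [0, 0.06, -0.012, 0, 0], [0, 0, 0, 0, 0], [0, 0, 0, 0, 0], [0, 0, 0, 0.1, 0], [0, 0, 0, 0.1, 0], [0, 0, 0, 0, 0]]])

```text
t: 6.45
eef_pos: [0.5242, 0.1368, 0.1075]
tool_rot: [0.0, 0.77, 0.638, 0.001]
contact_force: [0.3, -0.0, -0.1]
gripper_width: 0.0
grasp_force: 0.0
```

Call:
arm_command(rows=[[[0, 0, 0, 0.7, 0], [0, -0.3, -0.3, 0.7, 0], [0, -0.3, -0.3, 0.5, 0], [0, -0.3, -0.3, 0, 0], [0, 0, 0, 0, 0], [0, 0, 0, 0, 0], [0, 0, 0, 0, 0], [0, 0, 0, 0, 0], [0, 0, 0, 0, 0], [0, 0, 0, 0, 0]]])

```text
t: 7.7
eef_pos: [0.4698, 0.0825, 0.2207]
tool_rot: [-0.0, 0.77, 0.638, -0.0]
contact_force: [-0.3, -0.1, 0.2]
gripper_width: -0.002
grasp_force: 0.0
```

```bash
cat >> h.py <<'E'
O=np.array([.5307,.1048,0]);TH=-.193
EX=np.array([np.cos(TH),np.sin(TH),0]);EY=np.array([-np.sin(TH),np.cos(TH),0])
def P(x,y,z): return O+x*EX+y*EY+np.array([0,0,z])
def wheels(name,px=7):
    "rectified view of wheel tops plane z=.094, x -50..10mm, y 50..-50, 7px/mm, up=+press x"
    c=[(.006,.05),(.006,-.05),(-.046,-.05),(-.046,.05)]
    src=np.float32([topix(name,P(x,y,.094))[0] for x,y in c])
    dst=np.float32([[ (.05-y)*1000*px,(.006-x)*1000*px] for x,y in c])
    im=np.load('pics/'+name+'.npz')['im']
    return cv2.warpPerspective(im,cv2.getPerspectiveTransform(src,dst),(100*px,52*px),flags=cv2.INTER_CUBIC)
E
python3 - <<'E'
from h import *
snap('wrist','w3'); o=get_obs(); print(o['t'],o['eef_pos'],((o['eef_pos']-O)@EX,(o['eef_pos']-O)@EY))
cv2.imwrite('pics/c3.png',wheels('w3'))
E
```

```text
7.75 [0.46985052 0.08242309 0.22078314] (np.float64(-0.05542772049472161), np.float64(-0.033632619650379794))
```

View pics/c3.png

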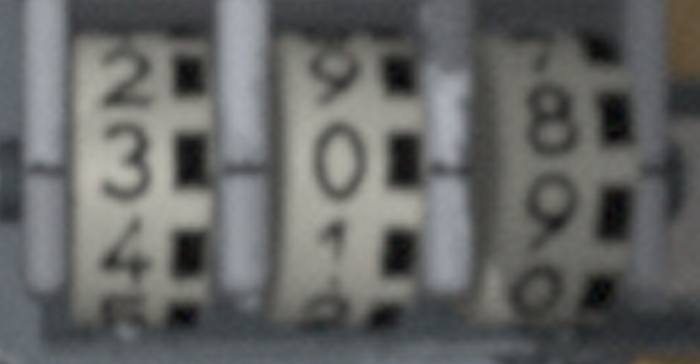

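The left wheel now reads 3, so one 14 mm stroke is exactly one numeral. The middle reads 0 and the right is at 8.5. Next is the second left stroke.

Call:
arm_command(rows=[[[0, 0.25, 0.35, -0.5, 0], [0, 0.25, 0.35, -0.5, 0], [0, 0.17, 0.245, -0.5, 0], [0, 0, 0, -0.3, 0], [0, 0, 0, -0.145, 0], [0, 0, 0, -0.1, 0], [0, 0, 0, -0.03, 0], [0, 0, 0, -0.025, 0], [0, 0, 0, 0, 0], [0, 0, 0, 0, 0]]])

```text
t: 9.0
eef_pos: [0.5102, 0.1388, 0.0952]
tool_rot: [0.0, 0.77, 0.638, 0.0]
contact_force: [-1.7, -1.6, 2.1]
gripper_width: -0.004
grasp_force: 1.3
```

Call:
arm_command(rows=[[[0, 0, 0, 0, 0], [0, 0.06, -0.012, 0, 0], [0, 0.06, -0.012, 0, 0], [0, 0.06, -0.012, 0, 0], [0, 0.06, -0.012, 0, 0], [0, 0, 0, 0, 0], [0, 0, 0, 0, 0], [0, 0, 0, 0.1, 0], [0, 0, 0, 0.1, 0], [0, 0, 0, 0, 0]]])

```text
t: 10.25
eef_pos: [0.5248, 0.1365, 0.1075]
tool_rot: [0.0, 0.77, 0.638, 0.001]
contact_force: [0.6, 0.7, -0.8]
gripper_width: 0.0
grasp_force: 0.0
```

Call:
arm_command(rows=[[[0, -0.055, -0.24, 0, 0], [0, -0.055, -0.24, 0, 0], [0, 0, 0, 0, 0], [0, 0, 0, -0.14, 0], [0, 0, 0, -0.04, 0], [0, 0, 0, -0.03, 0], [0, 0, 0, 0, 0], [0, 0, 0, 0, 0], [0, 0, 0, 0, 0], [0, 0, 0, 0, 0]]])

```text
t: 11.5
eef_pos: [0.5179, 0.1075, 0.0943]
tool_rot: [-0.0, 0.77, 0.638, 0.0]
contact_force: [-0.6, -1.4, 3.2]
gripper_width: -0.001
grasp_force: 1.6
```

Call:
arm_command(rows=[[[0, -0.06, 0.012, 0, 0], [0, -0.06, 0.012, 0, 0], [0, -0.06, 0.012, 0, 0], [0, -0.06, 0.012, 0, 0], [0, 0, 0, 0, 0], [0, 0, 0, 0, 0], [0, 0, 0, 0.15, 0], [0, 0.12, -0.024, 0.05, 0], [0, 0.12, -0.024, 0, 0], [0, 0, 0, 0, 0]]])

```text
t: 12.75
eef_pos: [0.5185, 0.107, 0.1061]
tool_rot: [0.0, 0.77, 0.638, 0.0]
contact_force: [-1.0, -0.0, -1.1]
gripper_width: -0.002
grasp_force: 0.0
```

Call:
arm_command(rows=[[[0, 0, 0, -0.12, 0], [0, 0, 0, -0.04, 0], [0, 0, 0, -0.04, 0], [0, 0, 0, 0, 0], [0, -0.06, 0.012, 0, 0], [0, -0.06, 0.012, 0, 0], [0, -0.06, 0.012, 0, 0], [0, -0.06, 0.012, 0, 0], [0, 0, 0, 0, 0], [0, 0, 0, 0, 0]]])

```text
t: 14.0
eef_pos: [0.5034, 0.1102, 0.0942]
tool_rot: [0.0, 0.77, 0.638, 0.0]
contact_force: [0.2, -0.5, 2.7]
gripper_width: 0.003
grasp_force: 1.4
```

Third middle stroke, then on to the right wheel, starting 10 mm in front of its top.

Call:
arm_command(rows=[[[0, 0, 0, 0.15, 0], [0, 0.12, -0.024, 0.05, 0], [0, 0.12, -0.024, 0, 0], [0, 0, 0, 0, 0], [0, 0, 0, -0.12, 0], [0, 0, 0, -0.04, 0], [0, 0, 0, -0.04, 0], [0, 0, 0, 0, 0], [0, -0.06, 0.012, 0, 0], [0, -0.06, 0.012, 0, 0]]])

```text
t: 15.25
eef_pos: [0.5107, 0.1088, 0.0945]
tool_rot: [0.0, 0.77, 0.638, 0.0]
contact_force: [0.3, 0.2, 3.2]
gripper_width: 0.002
grasp_force: 1.6
```

Call:
arm_command(rows=[[[0, -0.06, 0.012, 0, 0], [0, -0.06, 0.012, 0, 0], [0, 0, 0, 0, 0], [0, 0, 0, 0, 0], [0, 0, 0, 0.15, 0], [0, 0, 0, 0.15, 0], [0, 0, 0, 0, 0], [0, 0, 0, 0, 0], [0, 0, 0, 0, 0], [0, 0, 0, 0, 0]]])

```text
t: 16.5
eef_pos: [0.5032, 0.1102, 0.112]
tool_rot: [-0.0, 0.77, 0.638, -0.0]
contact_force: [-0.3, -0.5, 0.5]
gripper_width: -0.001
grasp_force: 0.0
```

```bash
python3 - <<'E'
from h import *
e=get_obs()['eef_pos'];t=P(-.030,-.030,.0945);print(e,t,(t-e)/.06)
E
```

```text
[0.50322159 0.11022104 0.11198672] [0.49550288 0.08111112 0.0945    ] [-0.12864508 -0.48516531 -0.2914454 ]
```

Call:
arm_command(rows=[[[0, -0.065, -0.24, 0, 0], [0, -0.065, -0.245, 0, 0], [0, 0, 0, 0, 0], [0, 0, 0, -0.22, 0], [0, 0, 0, -0.04, 0], [0, 0, 0, -0.04, 0], [0, 0, 0, 0, 0], [0, 0, 0, 0, 0], [0, 0, 0, 0, 0], [0, 0, 0, 0, 0]]])

```text
t: 17.75
eef_pos: [0.4956, 0.0812, 0.0943]
tool_rot: [0.0, 0.77, 0.638, 0.0]
contact_force: [-1.0, -0.9, 2.2]
gripper_width: 0.001
grasp_force: 1.4
```

Call:
arm_command(rows=[[[0, 0.057, -0.011, 0, 0], [0, 0.057, -0.011, 0, 0], [0, 0.057, -0.011, 0, 0], [0, 0.057, -0.011, 0, 0], [0, 0.057, -0.011, 0, 0], [0, 0.057, -0.011, 0, 0], [0, 0, 0, 0, 0], [0, 0, 0, 0, 0], [0, 0, 0, 0.1, 0], [0, 0, 0, 0.1, 0]]])

```text
t: 19.0
eef_pos: [0.5156, 0.0776, 0.1064]
tool_rot: [-0.0, 0.77, 0.638, -0.0]
contact_force: [-0.3, -0.3, 0.6]
gripper_width: 0.001
grasp_force: 0.0
```

Call:
arm_command(rows=[[[0, -0.1, -0.2, 0.7, 0], [0, -0.3, -0.2, 0.7, 0], [0, -0.3, -0.2, 0.5, 0], [0, -0.2, 0, 0, 0], [0, 0, 0, 0, 0], [0, 0, 0, 0, 0], [0, 0, 0, 0, 0], [0, 0, 0, 0, 0], [0, 0, 0, 0, 0], [0, 0, 0, 0, 0]]])

```text
t: 20.25
eef_pos: [0.4622, 0.0412, 0.2201]
tool_rot: [-0.0, 0.77, 0.638, -0.0]
contact_force: [-0.2, -0.8, -0.1]
gripper_width: -0.002
grasp_force: 0.0
```

```bash
python3 - <<'E'
from h import *
snap('wrist','w4'); o=get_obs(); print(o['t'],o['eef_pos'],((o['eef_pos']-O)@EX,(o['eef_pos']-O)@EY))
cv2.imwrite('pics/c4.png',wheels('w4'))
t=P(-.027,-.030,.0945);print((t-o['eef_pos'])/.06)
E
```

```text
20.3 [0.46216222 0.04120069 0.22018201] (np.float64(-0.05506665028590332), np.float64(-0.07556430523889433))
[ 0.60474937  0.65558377 -2.09470022]
```

View pics/c4.png

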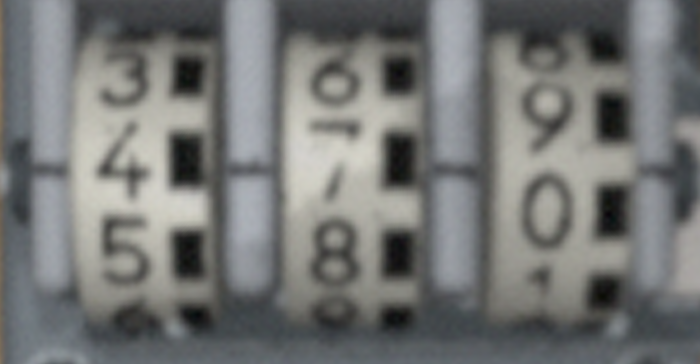

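Left is 4, middle is 7, and the right is still half-way between 9 and 0. I'll use a half-numeral stroke to 0, then two full strokes.

Call:
arm_command(rows=[[[0, 0.22, 0.215, -0.5, 0], [0, 0.22, 0.215, -0.5, 0], [0, 0.22, 0.215, -0.5, 0], [0, 0, 0, -0.35, 0], [0, 0, 0, 0, 0], [0, 0, 0, -0.17, 0], [0, 0, 0, -0.04, 0], [0, 0, 0, -0.04, 0], [0, 0, 0, 0, 0], [0, 0, 0, 0, 0]]])

```text
t: 21.55
eef_pos: [0.502, 0.0797, 0.0946]
tool_rot: [0.0, 0.77, 0.638, 0.0]
contact_force: [-0.7, -0.9, 3.3]
gripper_width: -0.001
grasp_force: 1.5
```

Call:
arm_command(rows=[[[0, 0.06, -0.012, 0, 0], [0, 0.06, -0.012, 0, 0], [0, 0, 0, 0, 0], [0, 0, 0, 0, 0], [0, 0, 0, 0.1, 0], [0, -0.1, 0.02, 0.1, 0], [0, -0.08, 0.015, 0, 0], [0, 0, 0, 0, 0], [0, 0, 0, -0.12, 0], [0, 0, 0, -0.04, 0]]])

```text
t: 22.8
eef_pos: [0.4981, 0.0805, 0.096]
tool_rot: [-0.0, 0.77, 0.638, -0.0]
contact_force: [-1.0, -0.3, 2.2]
gripper_width: 0.0
grasp_force: 1.2
```

Call:
arm_command(rows=[[[0, 0, 0, -0.04, 0], [0, 0, 0, 0, 0], [0, 0.06, -0.012, 0, 0], [0, 0.06, -0.012, 0, 0], [0, 0.06, -0.012, 0, 0], [0, 0.06, -0.012, 0, 0], [0, 0, 0, 0, 0], [0, 0, 0, 0, 0], [0, 0, 0, 0.1, 0], [0, 0, 0, 0.1, 0]]])

```text
t: 24.05
eef_pos: [0.5124, 0.0778, 0.1065]
tool_rot: [-0.0, 0.77, 0.638, -0.0]
contact_force: [-0.3, -0.0, -0.2]
gripper_width: 0.005
grasp_force: 0.0
```

Call:
arm_command(rows=[[[0, -0.1, -0.2, 0.7, 0], [0, -0.3, -0.2, 0.7, 0], [0, -0.3, -0.2, 0.5, 0], [0, -0.2, 0, 0, 0], [0, 0, 0, 0, 0], [0, 0, 0, 0, 0], [0, 0, 0, 0, 0], [0, 0, 0, 0, 0], [0, 0, 0, 0, 0], [0, 0, 0, 0, 0]]])

```text
t: 25.3
eef_pos: [0.4586, 0.0417, 0.2201]
tool_rot: [-0.0, 0.77, 0.638, -0.0]
contact_force: [-0.9, -0.1, 0.1]
gripper_width: 0.001
grasp_force: 0.0
```

```bash
python3 - <<'E'
from h import *
snap('wrist','w5'); o=get_obs(); print(o['t'],o['eef_pos'])
for n in ('w4','w5'):
    g=cv2.cvtColor(wheels(n),cv2.COLOR_BGR2GRAY); cv2.imwrite('pics/g.png',g)
    for x in (187,400,608):
        p=g[:,x-6:x+6].mean(1); d=np.where(p<70)[0]; s=np.split(d,np.where(np.diff(d)>3)[0]+1); print(n,x,[(int(a[0]),int(a[-1])) for a in s if len(a)>8])
G=lambda n:cv2.cvtColor(wheels(n),cv2.COLOR_BGR2GRAY)
# numeral on top of right wheel vs. numeral glyph in w4 (0 at y210, 1 at y~275)
t=P(-.027,-.030,.0945);print((t-o['eef_pos'])/.06)
cv2.imwrite('pics/c5.png',wheels('w5'))
E
```

```text
25.35 [0.45854219 0.0416914  0.22015077]
w4 187 [(5, 39), (57, 92), (137, 183), (233, 277), (305, 324)]
w4 400 [(10, 40), (57, 91), (136, 184), (233, 276), (307, 337)]
w4 608 [(3, 61), (94, 139), (188, 235), (277, 311)]
w5 187 [(6, 40), (56, 92), (136, 183), (233, 276), (307, 326)]
w5 400 [(6, 41), (57, 91), (136, 184), (233, 275), (307, 338)]
w5 608 [(10, 39), (57, 94), (136, 183), (231, 276), (305, 321)]
[ 0.66508315  0.64740516 -2.09417943]
```

The right wheel is now settled in its detent and should read 1. One more stroke, then I'll look.

Call:
arm_command(rows=[[[0, 0.22, 0.215, -0.5, 0], [0, 0.22, 0.215, -0.5, 0], [0, 0.22, 0.215, -0.5, 0], [0, 0, 0, -0.35, 0], [0, 0, 0, 0, 0], [0, 0, 0, -0.17, 0], [0, 0, 0, -0.04, 0], [0, 0, 0, -0.04, 0], [0, 0, 0, 0, 0], [0, 0.06, -0.012, 0, 0]]])

```text
t: 26.6
eef_pos: [0.5014, 0.0796, 0.0944]
tool_rot: [-0.0, 0.77, 0.638, -0.0]
contact_force: [-2.3, -1.0, 3.7]
gripper_width: 0.005
grasp_force: 1.6
```

Call:
arm_command(rows=[[[0, 0.06, -0.012, 0, 0], [0, 0.06, -0.012, 0, 0], [0, 0.06, -0.012, 0, 0], [0, 0, 0, 0, 0], [0, 0, 0, 0, 0], [0, 0, 0, 0.1, 0], [0, 0, 0, 0.1, 0], [0, -0.1, -0.2, 0.7, 0], [0, -0.3, -0.3, 0.7, 0], [0, -0.3, -0.3, 0.5, 0]]])

```text
t: 27.85
eef_pos: [0.4705, 0.0295, 0.2222]
tool_rot: [0.0, 0.77, 0.638, 0.001]
contact_force: [0.2, -0.7, -0.2]
gripper_width: 0.001
grasp_force: 0.0
```

Call:
arm_command(rows=[[[0, 0, -0.5, 0, 0], [0, 0, 0, 0, 0], [0, 0, 0, 0, 0], [0, 0, 0, 0, 0], [0, 0, 0, 0, 0], [0, 0, 0, 0, 0], [0, 0, 0, 0, 0], [0, 0, 0, 0, 0], [0, 0, 0, 0, 0], [0, 0, 0, 0, 0]]])

```text
t: 29.1
eef_pos: [0.4705, -0.0006, 0.2202]
tool_rot: [0.0, 0.77, 0.638, -0.0]
contact_force: [0.6, 0.5, 0.2]
gripper_width: 0.002
grasp_force: 0.0
```

```bash
python3 - <<'E'
from h import *
snap('wrist','w6'); o=get_obs(); print(o['t'],o['eef_pos'])
d=np.load('pics/w6.npz')['im']
w=wheels('w6',5)
# rectified table/coupon strip at z=.046: y -30..-140, x 10..-50
px=5;c=[(.01,-.03),(.01,-.13),(-.05,-.13),(-.05,-.03)]
src=np.float32([topix('w6',P(x,y,.046))[0] for x,y in c]);dst=np.float32([[(-.03-y)*1e3*px,(.01-x)*1e3*px] for x,y in c])
s=cv2.warpPerspective(d,cv2.getPerspectiveTransform(src,dst),(500,300),flags=cv2.INTER_CUBIC)
cv2.imwrite('pics/c6.png',np.vstack([w,s]))
t=P(-.02,-.135,.0425);print(t,(t-o['eef_pos'])/.06)
E
```

```text
29.15 [ 0.47052347 -0.00053861  0.22021748]
[ 0.48517779 -0.02385741  0.0425    ] [ 0.24423867 -0.38864664 -2.96195793]
```

View pics/c6.png

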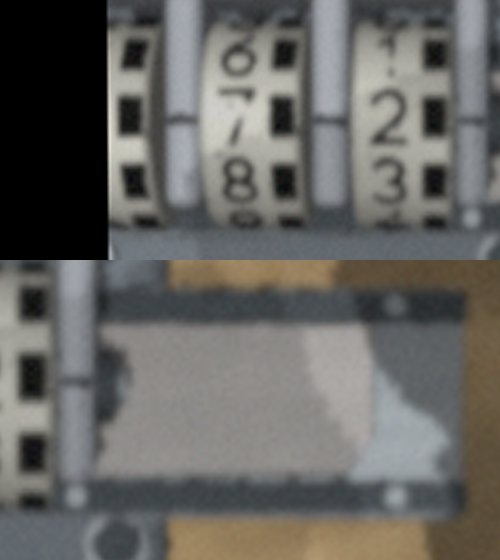

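The wheels read 4, 7, 2. The coupon's right end is at strip x≈372, which is y≈-104 mm in the press frame. I'll lower the fingers beyond its right end.

Call:
arm_command(rows=[[[0, 0.14, -0.138, -0.6, 0], [0, 0.14, -0.138, -0.6, 0], [0, 0, 0, -0.6, 0], [0, 0, 0, -0.5, 0], [0, 0, 0, -0.4, 0], [0, 0, 0, -0.2, 0], [0, 0, 0, -0.06, 0], [0, 0, 0, 0, 0], [0, 0, 0, 0, 0], [0, 0, 0, 0, 0]]])

```text
t: 30.4
eef_pos: [0.4878, -0.0172, 0.0432]
tool_rot: [0.0, 0.77, 0.638, 0.0]
contact_force: [-1.0, -0.1, -0.1]
gripper_width: 0.003
grasp_force: 0.0
```

Call:
arm_command(rows=[[[0, 0.016, 0.08, 0, 0], [0, 0.016, 0.08, 0, 0], [0, 0.016, 0.08, 0, 0], [0, 0.016, 0.08, 0, 0], [0, 0.016, 0.08, 0, 0], [0, 0.016, 0.08, 0, 0], [0, 0.016, 0.08, 0, 0], [0, 0, 0, 0, 0], [0, 0, 0, 0, 0], [0, 0, 0, 0, 0]]])

```text
t: 31.65
eef_pos: [0.4941, 0.0167, 0.0426]
tool_rot: [-0.0, 0.77, 0.638, 0.0]
contact_force: [0.9, 0.5, 0.0]
gripper_width: -0.005
grasp_force: 0.0
```

Call:
arm_command(rows=[[[0, 0.004, 0.02, 0, 0], [0, 0.004, 0.02, 0, 0], [0, 0.004, 0.02, 0, 0], [0, 0.004, 0.02, 0, 0], [0, 0.004, 0.02, 0, 0], [0, 0.004, 0.02, 0, 0], [0, 0, 0, 0, 0], [0, 0, 0, 0, 0], [0, 0, 0, 0, 0], [0, 0, 0, 0, 0]]])

```text
t: 32.9
eef_pos: [0.4955, 0.0239, 0.0426]
tool_rot: [-0.0, 0.77, 0.638, 0.0]
contact_force: [-1.1, 0.1, -0.2]
gripper_width: 0.003
grasp_force: 0.1
```

Call:
arm_command(rows=[[[0, 0.002, 0.01, 0, 0], [0, 0.002, 0.01, 0, 0], [0, 0.002, 0.01, 0, 0], [0, 0, 0, 0, 0], [0, 0, 0, 0, 0], [0, 0, 0, 0, 0], [0, 0, 0, 0, 0], [0, 0, 0, 0, 0], [0, 0, 0, 0, 0], [0, 0, 0, 0, 0]]])

```text
t: 34.15
eef_pos: [0.4958, 0.0255, 0.0426]
tool_rot: [0.0, 0.77, 0.638, 0.0]
contact_force: [-0.7, -1.5, -0.0]
gripper_width: 0.001
grasp_force: 0.8
```

Call:
arm_command(rows=[[[0, 0.001, 0.007, 0, 0], [0, 0.001, 0.007, 0, 0], [0, 0.001, 0.006, 0, 0], [0, 0, 0, 0, 0], [0, 0, 0, 0, 0], [0, 0, 0, 0, 0], [0, 0, 0, 0, 0], [0, 0, 0, 0, 0], [0, 0, 0, 0, 0], [0, 0, 0, 0, 0]]])

```text
t: 35.4
eef_pos: [0.4959, 0.0261, 0.0426]
tool_rot: [0.0, 0.77, 0.638, -0.0]
contact_force: [-0.5, -5.5, 1.7]
gripper_width: 0.001
grasp_force: 2.6
```

The force rose to 5.5 N and motion stalled, so the coupon is home (finger face at about -73 mm, as expected). I'll back off, rise and move over the knob.

Call:
arm_command(rows=[[[0, -0.02, -0.1, 0, 0], [0, -0.02, -0.1, 0, 0], [0, 0, 0, 0.6, 0], [0, 0, 0, 0.7, 0], [0, 0, 0, 0.7, 0], [0, 0.34, 0.34, 0, 0], [0, 0.34, 0.34, 0, 0], [0, 0.34, 0.34, 0, 0], [0, 0.34, 0.34, 0, 0], [0, 0, 0, 0, 0]]])

```text
t: 36.65
eef_pos: [0.5761, 0.0988, 0.1627]
tool_rot: [-0.001, 0.769, 0.639, 0.001]
contact_force: [-0.9, -0.3, -0.2]
gripper_width: 0.003
grasp_force: 0.0
```

```bash
python3 - <<'E'
from h import *
snap('wrist','w7'); snap('scene','s7'); snap('top','t7')
o=get_obs();e=o['eef_pos'];t=P(.045,0,.121);print(o['t'],e,(t-e)/.06)
E
```

```text
36.8 [0.57459553 0.09570736 0.16232071] [ 0.0044827   0.00769098 -0.68867853]
```

Call:
arm_command(rows=[[[0, 0, 0, -0.4, 0], [0, 0, 0, -0.25, 0], [0, 0, 0, -0.04, 0], [0, 0, 0, -0.04, 0], [0, 0, 0, -0.04, 0], [0, 0, 0, -0.03, 0], [0, 0, 0, 0, 0], [0, 0, 0, 0, 0], [0, 0, 0, 0, 0], [0, 0, 0, 0, 0]]])

```text
t: 38.05
eef_pos: [0.5754, 0.0963, 0.1147]
tool_rot: [0.0, 0.77, 0.638, 0.0]
contact_force: [-0.5, -1.6, 3.9]
gripper_width: -0.004
grasp_force: 2.0
```

Call:
arm_command(rows=[[[0, 0, 0, -0.02, 0], [0, 0, 0, -0.02, 0], [0, 0, 0, -0.02, 0], [0, 0, 0, 0, 0], [0, 0, 0, 0, 0], [0, 0, 0, 0, 0], [0, 0, 0, 0, 0], [0, 0, 0, 0, 0], [0, 0, 0, 0, 0], [0, 0, 0, 0, 0]]])

```text
t: 39.3
eef_pos: [0.5755, 0.0963, 0.1117]
tool_rot: [0.0, 0.77, 0.638, 0.0]
contact_force: [-3.0, -2.4, 10.5]
gripper_width: 0.003
grasp_force: 5.0
```

Call:
arm_command(rows=[[[0, 0, 0, -0.008, 0], [0, 0, 0, -0.007, 0], [0, 0, 0, 0, 0], [0, 0, 0, 0, 0], [0, 0, 0, 0, 0], [0, 0, 0, 0, 0], [0, 0, 0, 0, 0], [0, 0, 0, 0, 0], [0, 0, 0, 0, 0], [0, 0, 0, 0, 0]]])

```text
t: 40.55
eef_pos: [0.5756, 0.0963, 0.1115]
tool_rot: [0.001, 0.77, 0.638, 0.0]
contact_force: [-5.1, -2.1, 16.7]
gripper_width: -0.0
grasp_force: 8.2
```

The total is 16.7 N, of which about 11 N is on the coupon, so it has printed firmly. Now I'll release slowly and move clear.

Call:
arm_command(rows=[[[0, 0, 0, 0.03, 0], [0, 0, 0, 0.04, 0], [0, 0, 0, 0.05, 0], [0, 0, 0, 0.08, 0], [0, 0, 0, 0.3, 0], [0, 0, 0, 0.6, 0], [0, -0.4, -0.4, 0.7, 0], [0, -0.4, -0.5, 0.3, 0], [0, -0.4, -0.5, 0, 0], [0, -0.4, -0.2, 0, 0]]])

```text
t: 41.8
eef_pos: [0.4785, -0.0011, 0.2371]
tool_rot: [0.001, 0.771, 0.637, 0.0]
contact_force: [-0.5, 0.2, 0.0]
gripper_width: 0.002
grasp_force: 0.0
```

Call:
arm_command(rows=[[[0, 0, 0, 0, 0], [0, 0, 0, 0, 0], [0, 0, 0, 0, 0], [0, 0, 0, 0, 0], [0, 0, 0, 0, 0], [0, 0, 0, 0, 0], [0, 0, 0, 0, 0], [0, 0, 0, 0, 0], [0, 0, 0, 0, 0], [0, 0, 0, 0, 0]]])

```text
t: 43.05
eef_pos: [0.4792, 0.0003, 0.2361]
tool_rot: [0.0, 0.77, 0.638, 0.0]
contact_force: [0.1, 0.9, 0.4]
gripper_width: -0.002
grasp_force: 0.0
```

```bash
python3 - <<'E'
from h import *
snap('wrist','w8'); o=get_obs(); print(o['t'],o['eef_pos'],o['contact_force'])
px=6;c=[(.06,.05),(.06,-.075),(-.04,-.075),(-.04,.05)]
c=[(.06,.06),(.06,-.07-.06),(-.05,-.13),(-.05,.06)];px=4
def R(z):
    src=np.float32([topix('w8',P(x,y,z))[0] for x,y in c]);dst=np.float32([[(.06-y)*1e3*px,(.06-x)*1e3*px] for x,y in c])
    return cv2.warpPerspective(np.load('pics/w8.npz')['im'],cv2.getPerspectiveTransform(src,dst),(190*px,110*px),flags=cv2.INTER_CUBIC)
a=R(.094);b=R(.046); k=int(110*px); a[:,k:]=b[:,k:]
cv2.imwrite('pics/c8.png',a)
E
```

```text
43.1 [4.79219067e-01 3.11590481e-04 2.36136554e-01] [-0.26161866 -1.43466579  0.27583964]
```

View pics/c8.png

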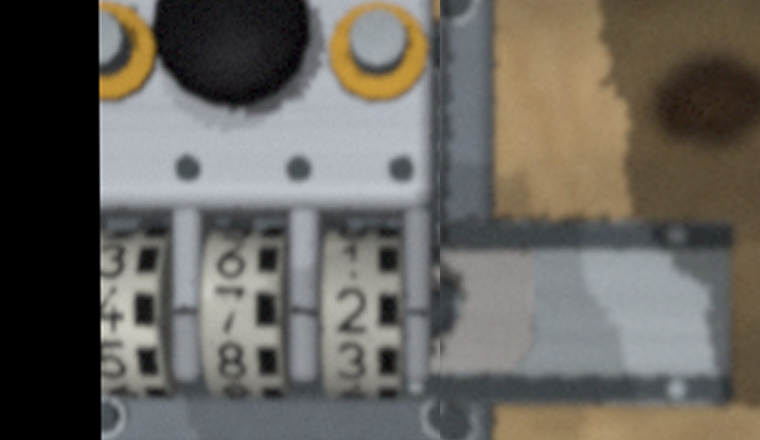

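The wheels read 4, 7, 2 and the head is up. The coupon's right end is at px 533, which is y≈-73 mm, so it is home. I'll hand in.

```bash
python3 -c "
from station import job
print(job.hand_in())"
```

```text
the job is handed in; nothing more can be done
None
```

The coupon was pressed once with the wheels at 4-7-2, at about 17 N on the knob (about 11 N of it on the coupon). The head is up again, the coupon is against the stop, and the job was handed in at 43 s; I did not see the printed mark itself.

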